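Build the second tube support on the welding fixture

TASK

Build up the missing tube support on the fixture's bare pad: first the rectangular riser, its length along the fixture bed, then the thick round spacer on it, then the loose saddle on top with its slot in line with the fixed stand's slot, each centred over the pad. Then lay the square tube level into both slots, with about the same overhang at each end. Leave the thin washer where it lies in the tray.

Things in the scene. Friction and masses are not known exactly. Their poses are not given: they have to be found in the camera images.
- riser: Riser: a short open-ended piece of dark steel rectangular tube, 84 long (its x) x 56 wide (its y) x 30 mm high (z), about 0.45 kg, lying flat in the shallow grey tray (floor 3 mm thick, lip 10 mm high). Origin: centre of its underside.
- spacer: Thick round spacer: bright steel ring, 56 mm outside diameter, 22 mm bore, 30 mm high, about 0.4 kg, standing flat in the tray. Origin: centre of its underside.
- saddle: Loose saddle: bright steel U-shaped block, 44 long (x) x 60 wide (y) x 36 mm high (z), about 0.35 kg, standing slot up in the tray. A slot open at the top runs right through it along its x; the slot's floor is 14 mm above the underside, 40 mm wide, and its cheeks flare to 52 mm at the top. Origin: centre of its underside.
- tube: Workpiece: dark steel square tube, 30 x 30 mm section, 290 mm long along its x, about 0.5 kg, lying flat in the tray. Origin: centre of its underside (15 mm below its axis), halfway along.
- washer: Thin washer, a bystander among the parts: bright steel ring, 44 mm outside diameter, 12 mm high. Not used; leave it. Origin: centre of its underside.
- pad: Pad, fixed: bare aluminium plate 96 (x) x 76 (y) x 6 mm high on one end of the flat steel fixture bed (bed 300 x 100 x 12 mm). Origin: centre of its underside, on the bed's top, so the face to build on is 6 mm above the origin. Its x axis points along the bed to the fixed stand, 160 to 180 mm away between centres.
- stand: Fixed stand, on the other end of the bed: blue column on a dark foot plate 66 x 72 mm, carrying a saddle head of the same shape and size as the loose saddle. Its slot runs along its x axis, which lies along the bed, pointing away from the pad. Origin: centre of its underside on the bed's top, level with the pad's origin. Head's underside is 66 mm, slot floor 80 mm and top 102 mm above the origin: the same heights as the finished stack has above the pad's origin.
Mind the look-alikes: they are no part of the job. Leave any orange look-alike of the riser alone. What is shaped like the spacer but green is not meant.

How it is judged:
On the way, in this order (a step that is already met when the one before it is completed fails the run):
1. the riser stands released and square on the pad (horizontal distance between riser and pad below 0.012 m and z of riser in the frame of pad between 0.002 and 0.01 m and angle between riser's own z axis and vertical below 0.08 rad and angle between the x axis of riser and the x axis of pad, either way round below 0.2 rad and contact force between riser and the fingers below 0.05 N and linear speed of riser below 0.02 m/s and angular speed of riser below 0.15 rad/s), for 0.2 s.
2. the thick round spacer stands released on the riser (horizontal distance between riser and pad below 0.012 m and z of riser in the frame of pad between 0.002 and 0.01 m and angle between each of riser, spacer's own z axis and vertical below 0.08 rad and angle between the x axis of riser and the x axis of pad, either way round below 0.2 rad and horizontal distance between spacer and pad below 0.015 m and z of spacer in the frame of pad between 0.032 and 0.04 m and contact force between spacer and the fingers below 0.05 N and linear speed of spacer below 0.02 m/s and angular speed of spacer below 0.15 rad/s), for 0.2 s.
3. the loose saddle stands released on the spacer, slot in line with the stand's (horizontal distance between riser and pad below 0.012 m and z of riser in the frame of pad between 0.002 and 0.01 m and angle between each of riser, spacer, saddle's own z axis and vertical below 0.08 rad and angle between the x axis of each of riser, saddle and the x axis of pad, either way round below 0.2 rad and horizontal distance between each of spacer, saddle and pad below 0.015 m and z of spacer in the frame of pad between 0.032 and 0.04 m and z of saddle in the frame of pad between 0.062 and 0.07 m and contact force between saddle and the fingers below 0.05 N and linear speed of saddle below 0.02 m/s and angular speed of saddle below 0.15 rad/s), for 0.2 s.
At the end, for the whole second after the job is handed in: Released, at rest, upright: riser on pad (within 12 mm, 0.2 rad), spacer on riser, saddle on spacer (each within 15 mm of the pad's centre, heights within 4 mm; slot within 0.2 rad); tube level on both slot floors, 8 mm and 0.1 rad of the stand's slot line, its middle 60-110 mm from the stand (horizontal distance between riser and pad below 0.012 m and z of riser in the frame of pad between 0.002 and 0.01 m and angle between each of riser, spacer, saddle's own z axis and vertical below 0.08 rad and angle between the x axis of each of riser, saddle and the x axis of pad, either way round below 0.2 rad and linear speed of each of riser, spacer, saddle, tube below 0.02 m/s and angular speed of each of riser, spacer, saddle, tube below 0.15 rad/s and horizontal distance between each of spacer, saddle and pad below 0.015 m and z of spacer in the frame of pad between 0.032 and 0.04 m and z of saddle in the frame of pad between 0.062 and 0.07 m and z of tube in the frame of stand between 0.076 and 0.085 m and y of tube in the frame of stand between -0.008 and 0.008 m and x of tube in the frame of stand between -0.11 and -0.06 m and angle between the x axis of tube and the x axis of stand, either way round below 0.1 rad and angle between tube's own x axis and vertical between 1.53 and 1.61 rad and angle between tube's own z axis and vertical below 0.1 rad); the robot touches nothing.
It fails at once if the thin washer is pushed or carried more than 30 mm (distance of washer from where it was at the start of the episode above 0.03 m).
It also fails if it takes over 122 s, if anything falls off the work surface, if the arm or the gripper's body presses on something with over 40 N, if the wrist force passes 120 N, or if a joint passes its speed limit or range.

ROBOT

A 6-joint arm with a two-finger parallel gripper is mounted at the origin on the work surface. World frame = base frame: x ahead of the robot, y to its left, z up, the work surface at z = 0. Lengths are in m, angles in rad, forces in N, time in s.
With the tool pointing down it reaches from about 0.35 to 0.775 m from the base axis. Payload 5.5 kg.
Tool frame: the origin (TCP) lies where the fingers leave the gripper's body, on its centre line; the fingertips stand 73 mm ahead of it and the grasp point (between the pads) lies 54 mm ahead of it; z points along the fingers, y is the direction in which the jaws open and shut (so a half turn about z gives the same grasp; the last joint's range is limited). The gripper opens to 85 mm and grips with 20 to 120 N. Pads are 22 mm wide; open, the fingers measure 114 mm over their backs; the gripper's body (76 mm by 85 mm) begins 54 mm behind the grasp point. The pads swing forward as they close: fully open they stand 13 mm farther back than shut.
Start: joints at [-1.319, 0.313, 0.046, 1.304, 0, 1.431], TCP at [0.22, -0.531, 0.304] pointing down, gripper open.
Joint ranges: [-2.76, 2.76], [-0.86, 1.69], [-1.03, 1.26], [-2.2, 2.34], [-1.47, 1.5], [-3.14, 3.14]. Speed limits (rad/s): [2.57, 2.57, 3.14, 3.14, 3.14, 3.14].

INTERFACE

Orientations are given as a unit quaternion [w, x, y, z].
In Python, from workcell import env, read_camera, job, cut_out gives the robot as it stands.
- The arm moves only by the tool servo_tool, never from a script. Its argument "deltas" is a list of rows, each an object of numbers: "dx", "dy", "dz": the shift along the world's x, y, z in mm; "rx", "ry", "rz": the turn, a rotation vector about the world's x, y, z in rad; "fingers": the closure, from -1 (fully open) to 1 (shut). A call has 1 to 8 rows; each row shifts and turns the commanded pose from where the row before left it; what a row does not reach is not made up. A row lasts 1/10 s, in which the tool goes at most 50 mm and 8.59 degrees, less where a joint would pass 70% of its speed; a pose out of reach is approached as far as the arm can. A call is refused whole if a number of a shift passes 50 or a number of a turn 0.15, either way. A call with a gripper value outside its range is refused whole. The fingers move at their own pace and stop on an object; "newtons" is the grip in N (left out, the last holds). Time passes only in rows, so rows that do not move let the fingers close. It gives the time, the measured TCP pose, the force and the opening at its end, in the units of the state.
- env.get_state(): the state, without advancing time (a new reading comes with each control period).
- read_camera(name): name is "side" or "top"; returns a dict with "img" (420x560x3 uint8, red, green, blue), "intrinsics" (3x3 intrinsics, pixels), "k1" (the pictures are not rectified: a ray, as slopes to the right and down, at radius r is drawn at 1 + k1 r^2 times it, then the intrinsics apply), "extrinsics" (4x4, takes a point from camera to world coordinates). Camera axes: x right, y down, z forward; pixel columns grow to the right and rows downward; lengths in m; the calibration is good to about 2 mm. A picture is of the moment at which its call begins. There is no depth.
- job.hand_in(): hands the job in, once; it reports no verdict.
Trained networks look in the newest picture that a camera, given by its name, has taken for a name from the list of things; names that differ only in an ending like _2 or _b are one class to them, and where a whole thing is asked for, a point or a joint stands for the part that bears it (a point fixed in the world has none). Each returns a list of dicts, best first, with "confidence" (0 to 1); they miss things now and then, are a little off and sometimes report something else, mostly with a low value. They report only what shows in the picture. A call takes as long as a camera call. They do not tell look-alikes from the thing itself.
- cut_out(target, camera): "region" (420x560 bool, what is visible of it) and "extent" ([left, top, right, bottom] in pixels, round what is visible of it).
The state is a dict: "clock": time; "joint_pos": joint angles; "qvel": joint speeds; "tau": joint torques, N m; "tcp_pos": TCP position; "orientation": TCP orientation; "wrist_force": force on the tool from outside, world axes, zero at the start; "ft_torque": the same for the moment, N m; "finger_gap": finger opening in m.
Only numpy, scipy, OpenCV 4.12 (cv2) and the standard library are available. Lean on these libraries where they do the work, as an engineer would, in place of code of your own. Each camera call takes 0.05 s, during which the arm holds its last target. There are 200 camera calls.

## Working session

There is one attempt and no reset: what is moved stays moved. The work goes in short steps, Python scripts to look and compute and a tool call to move; the robot and the scene stay as the last step left them, time stands still between calls to the robot, and variables do not carry over. Pictures are saved under pics/ and viewed, about 12 in all and at most 16, crops included, and the job is handed in when it is done.

Besides the shell and the picture viewer there is one more tool, called after ">>>" as a command line: name --argument value ..., lists and objects as JSON in quotes. servo_tool: Moves the arm, as the interface text tells. Its arguments: {"type":"object","properties":{"deltas":{"type":"array"},"newtons":{"type":"number"}},"required":["deltas"]}

```bash
mkdir -p pics; ls; cat > h.py <<'E'
import numpy as np, cv2
from workcell import env, read_camera, job, cut_out
def snap(n,f=None):
    c=read_camera(n)
    if f: cv2.imwrite('pics/'+f,c['img'][:,:,::-1])
    return c
def to_world(c,px,z):
    K=np.array(c['intrinsics']);E=np.array(c['extrinsics']);k=c['k1']
    px=np.atleast_2d(np.array(px,float))
    d=np.stack([(px[:,0]-K[0,2])/K[0,0],(px[:,1]-K[1,2])/K[1,1]],1)
    u=d.copy()
    for _ in range(20): u=d/(1+k*(u**2).sum(1,keepdims=True))
    r=np.c_[u,np.ones(len(u))]@E[:3,:3].T; o=E[:3,3]
    t=(z-o[2])/r[:,2]
    return o+r*t[:,None]
def to_px(c,P):
    K=np.array(c['intrinsics']);E=np.array(c['extrinsics']);k=c['k1']
    p=(np.atleast_2d(P)-E[:3,3])@E[:3,:3]
    s=p[:,:2]/p[:,2:]; s=s*(1+k*(s**2).sum(1,keepdims=True))
    return s*[K[0,0],K[1,1]]+[K[0,2],K[1,2]]
E
python3 - <<'E'
from h import *
t=snap('top','top0.png');s=snap('side','side0.png')
for c in(t,s):print(np.round(c['extrinsics'],3).tolist(),np.round(c['intrinsics'],1).tolist(),c['k1'])
for n in['riser','spacer','saddle','tube','washer','pad','stand']:
    for cam in('top','side'):
        for d in cut_out(n,cam)[:3]:print(n,cam,round(d['confidence'],2),np.round(d['extent']).tolist(),int(d['region'].sum()))
st=env.get_state();print({k:np.round(v,3).tolist() for k,v in st.items()})
E
```

```text
pics
[[0.025, -0.995, 0.091, 0.337], [-1.0, -0.024, 0.019, -0.046], [-0.017, -0.092, -0.996, 1.209], [0.0, 0.0, 0.0, 1.0]] [[502.1, 0.0, 286.2], [0.0, 502.1, 206.3], [0.0, 0.0, 1.0]] 0.02494115390519746
[[-0.732, -0.519, 0.441, 0.017], [-0.681, 0.575, -0.454, 0.426], [-0.018, -0.632, -0.775, 0.837], [0.0, 0.0, 0.0, 1.0]] [[406.1, 0.0, 276.2], [0.0, 406.1, 207.5], [0.0, 0.0, 1.0]] -0.10246866988089198
riser top 0.76 [351.0, 104.0, 392.0, 144.0] 937
riser top 0.58 [378.0, 276.0, 407.0, 312.0] 787
riser side 0.93 [257.0, 134.0, 286.0, 160.0] 553
riser side 0.63 [402.0, 200.0, 417.0, 224.0] 243
spacer top 0.97 [424.0, 272.0, 452.0, 295.0] 500
spacer top 0.68 [363.0, 198.0, 388.0, 225.0] 444
spacer side 0.62 [326.0, 172.0, 340.0, 191.0] 301
spacer side 0.23 [126.0, 233.0, 165.0, 287.0] 1296
saddle top 0.96 [315.0, 159.0, 346.0, 188.0] 482
saddle side 0.68 [270.0, 171.0, 293.0, 194.0] 363
tube top 0.73 [406.0, 99.0, 445.0, 222.0] 1945
tube side 0.65 [277.0, 118.0, 350.0, 151.0] 993
washer top 0.52 [372.0, 159.0, 392.0, 178.0] 265
washer side 0.58 [300.0, 152.0, 313.0, 164.0] 160
pad top 0.6 [191.0, 163.0, 239.0, 202.0] 1193
pad side 0.7 [192.0, 238.0, 238.0, 273.0] 1195
stand top 0.96 [129.0, 126.0, 178.0, 166.0] 1036
stand side 0.59 [124.0, 232.0, 163.0, 285.0] 1341
{'clock': 0.8, 'joint_pos': [-1.319, 0.313, 0.046, 1.304, 0.0, 1.431], 'qvel': [0.0, -0.002, -0.001, 0.002, -0.002, -0.001], 'tau': [-0.001, -48.038, 29.88, -0.0, -0.0, -0.0], 'tcp_pos': [0.22, -0.531, 0.304], 'orientation': [0.0, 0.981, 0.195, 0.0], 'wrist_force': [-0.246, -0.219, 0.191], 'ft_torque': [0.019, 0.036, -0.025], 'finger_gap': 0.085}
```

```bash
python3 - <<'E'
import cv2
a=cv2.imread('pics/top0.png')
cv2.imwrite('pics/top0b.png',cv2.resize(a[60:330,100:460],None,fx=2.2,fy=2.2,interpolation=cv2.INTER_CUBIC))
E
```

```text
(no output)
```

View pics/top0b.png

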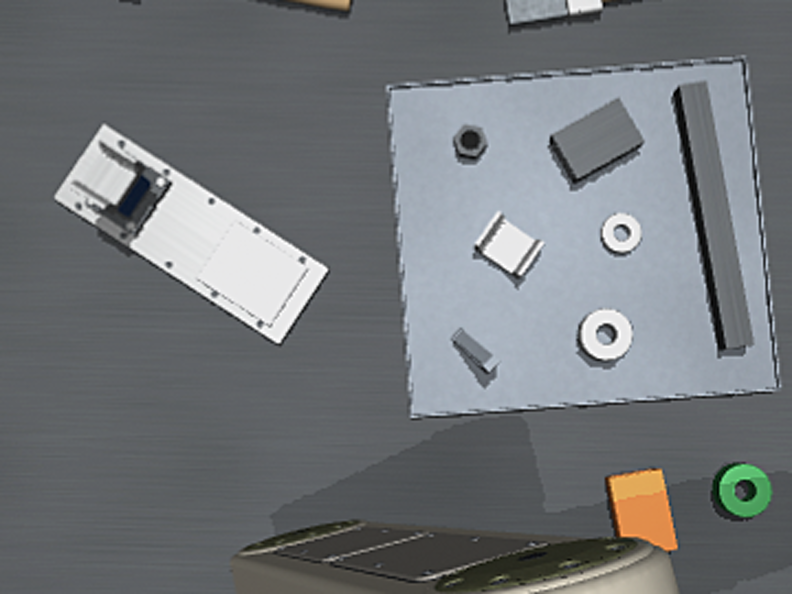

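View pics/side0.png

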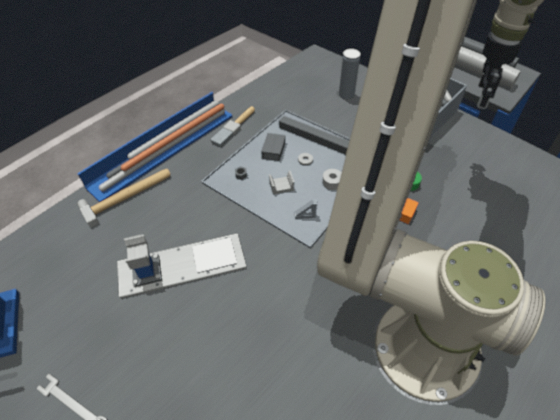

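The top view shows, in full-picture pixels, the riser (370,124), tube (425,160), washer (382,166), spacer (375,212), saddle (331,171), pad (215,183) and stand (153,146). The look-alikes and the robot lie below the tray. Next I fit poses by matching silhouettes.

```bash
cat > fit.py <<'E'
from h import *
from scipy.optimize import minimize
def box(L,W,z0,z1,cx=0):
    return np.array([[cx+sx*L/2,sy*W/2,z] for sx in(-1,1) for sy in(-1,1) for z in(z0,z1)])
def cyl(D,z0,z1):
    a=np.linspace(0,2*np.pi,40)[:-1];p=np.c_[np.cos(a),np.sin(a)]*D/2
    return np.r_[np.c_[p,0*a+z0],np.c_[p,0*a+z1]]
M={'riser':([box(.084,.056,0,.03)],None),'spacer':([cyl(.056,0,.03)],.022),'saddle':([box(.044,.060,0,.036)],None),
'tube':([box(.29,.03,0,.03)],None),'washer':([cyl(.044,0,.012)],None),'pad':([box(.096,.076,0,.006)],None),
'stand':([box(.066,.072,0,.006),box(.044,.06,.066,.102)],None)}
S=4
def render(c,parts,p,z,lo,shape):
    R=np.array([[np.cos(p[2]),-np.sin(p[2])],[np.sin(p[2]),np.cos(p[2])]])
    im=np.zeros(shape,np.uint8)
    for q in parts:
        w=np.c_[q[:,:2]@R.T+p[:2],q[:,2]+z]
        u=cv2.convexHull(((to_px(c,w)-lo+.5)*S-.5).astype(np.float32)*16).round().astype(np.int32)
        cv2.fillConvexPoly(im,u,1,shift=4)
    return cv2.resize(im.astype(np.float32),None,fx=1/S,fy=1/S,interpolation=cv2.INTER_AREA)
def fit(name,obs,z,yaws=(0,.5,1,1.5,2,2.5),p0=None):
    """obs: list of (cam, region)"""
    parts=M[name][0]; data=[]
    for c,reg in obs:
        ys,xs=np.nonzero(reg);lo=np.array([xs.min()-25,ys.min()-25]);hi=np.array([xs.max()+25,ys.max()+25])
        lo=np.maximum(lo,0);m=reg[lo[1]:hi[1],lo[0]:hi[0]].astype(np.uint8)
        cn,h=cv2.findContours(m,cv2.RETR_EXTERNAL,cv2.CHAIN_APPROX_NONE);f=m.copy()
        cv2.drawContours(f,cn,-1,1,-1)
        data.append((c,f.astype(np.float32),lo,(f.shape[0]*S,f.shape[1]*S)))
    def cost(p):
        e=0
        for c,f,lo,sh in data:
            r=render(c,parts,p,z,lo,sh);e+=1-np.minimum(r,f).sum()/np.maximum(r,f).sum()
        return e/len(data)
    if p0 is None:
        c,reg=obs[0];ys,xs=np.nonzero(reg);p0=to_world(c,[xs.mean(),ys.mean()],z+.015)[0,:2]
    best=None
    for y in yaws:
        x0=np.array([*p0[:2],y]);s=np.array([x0,x0+[.01,0,0],x0+[0,.01,0],x0+[0,0,.25]])
        r=minimize(cost,x0,method='Nelder-Mead',options=dict(initial_simplex=s,xatol=1e-4,fatol=1e-4,maxiter=200))
        if best is None or r.fun<best.fun:best=r
    return best.x,best.fun
E
python3 - <<'E'
from fit import *
c={n:snap(n) for n in('top','side')}
sel={('spacer','side'):(333,181)}
for n,z in [('riser',.003),('spacer',.003),('saddle',.003),('tube',.003),('washer',.003),('pad',.012),('stand',.012)]:
    obs={}
    for cam in('top','side'):
        d=cut_out(n,cam)
        if d: obs[cam]=d[0]['region']
        if n=='spacer' and cam=='top':
            obs[cam]=min(d,key=lambda q:q['extent'][1])['region']
        if n=='riser' and cam=='top': obs[cam]=min(d,key=lambda q:q['extent'][1])['region']
    ys=(0,) if n in('spacer','washer') else (0,.5,1,1.5,2,2.5)
    for ks in (['top'],['side'],['top','side']):
        if all(k in obs for k in ks):
            p0=None
            if ks==['side']: p0=P
            P,f=fit(n,[(c[k],obs[k]) for k in ks],z,ys,p0)
            print(n,ks,np.round(P,4),round(f,3))
E
```

```text
riser ['top'] [ 0.6496 -0.2212  2.1214] 0.052
riser ['side'] [ 0.6496 -0.2212  0.    ] 1.0
riser ['top', 'side'] [ 0.6496 -0.2212  2.1214] 0.526
spacer ['top'] [ 0.4368 -0.2322  0.0937] 0.074
spacer ['side'] [ 0.4382 -0.2333  0.0495] 0.172
spacer ['top', 'side'] [ 0.4371 -0.2326  0.186 ] 0.127
saddle ['top'] [ 0.531  -0.127  -0.5686] 0.099
saddle ['side'] [ 0.5304 -0.1264  2.5685] 0.214
saddle ['top', 'side'] [ 0.5308 -0.127  -0.5669] 0.159
tube ['top'] [ 0.5698 -0.3478  0.1768] 0.049
tube ['side'] [ 0.6258 -0.3391  3.3307] 0.247
tube ['top', 'side'] [ 0.5706 -0.3478  0.1787] 0.166
washer ['top'] [ 0.5495 -0.2509  0.0186] 0.1
washer ['side'] [ 0.5508 -0.2507  0.1678] 0.077
washer ['top', 'side'] [ 0.5501 -0.2512  0.1096] 0.094
pad ['top'] [0.4963 0.1501 1.0193] 0.034
pad ['side'] [0.4967 0.1528 1.0202] 0.042
pad ['top', 'side'] [0.4965 0.1513 1.0184] 0.049
stand ['top'] [0.5805 0.2908 1.0196] 0.119
stand ['side'] [0.5832 0.2906 1.0498] 0.092
stand ['top', 'side'] [0.5815 0.2911 1.0378] 0.11
```

>>> servo_tool --deltas '[{"dx": 36,"dy": 26,"dz": -10,"rz": 0.144,"fingers": -1},{"dx": 36,"dy": 26,"dz": -10,"rz": 0.144},{"dx": 36,"dy": 26,"dz": -10,"rz": 0.144},{"dx": 36,"dy": 26,"dz": -10,"rz": 0.144},{"dx": 36,"dy": 26,"dz": -10,"rz": 0.144},{"dx": 36,"dy": 26,"dz": -10,"rz": 0.144},{"dx": 36,"dy": 26,"dz": -10,"rz": 0.144},{"dx": 36,"dy": 26,"dz": -10,"rz": 0.144}]'

```text
invalid input at $.deltas[0]: expected keys dx, dy, dz, rx, ry, rz, fingers
```

>>> servo_tool --deltas '[{"dx": 36,"dy": 26,"dz": -10,"rz": 0.144},{"dx": 36,"dy": 26,"dz": -10,"rz": 0.144},{"dx": 36,"dy": 26,"dz": -10,"rz": 0.144},{"dx": 34,"dy": 24,"dz": -10,"rz": 0.144},{},{}]'

```text
invalid input at $.deltas[0]: expected keys dx, dy, dz, rx, ry, rz, fingers
```

>>> servo_tool --deltas '[{"dx": 36,"dy": 26,"dz": -10,"rx": 0,"ry": 0,"rz": 0.144,"fingers": -1},{"dx": 36,"dy": 26,"dz": -10,"rx": 0,"ry": 0,"rz": 0.144,"fingers": -1},{"dx": 36,"dy": 26,"dz": -10,"rx": 0,"ry": 0,"rz": 0.144,"fingers": -1},{"dx": 36,"dy": 26,"dz": -10,"rx": 0,"ry": 0,"rz": 0.144,"fingers": -1},{"dx": 36,"dy": 26,"dz": -10,"rx": 0,"ry": 0,"rz": 0.144,"fingers": -1},{"dx": 36,"dy": 26,"dz": -10,"rx": 0,"ry": 0,"rz": 0.144,"fingers": -1},{"dx": 36,"dy": 26,"dz": -10,"rx": 0,"ry": 0,"rz": 0.144,"fingers": -1},{"dx": 36,"dy": 26,"dz": -10,"rx": 0,"ry": 0,"rz": 0.144,"fingers": -1}]'

```text
clock: 2.4
tcp_pos: [0.5089, -0.3222, 0.2237]
orientation: [0.0, 0.715, 0.7, 0.0]
wrist_force: [0.4, 0.1, 0.4]
finger_gap: 0.0854
```

>>> servo_tool --deltas '[{"dx": 36,"dy": 26,"dz": -10,"rx": 0,"ry": 0,"rz": 0.144,"fingers": -1},{"dx": 36,"dy": 26,"dz": -10,"rx": 0,"ry": 0,"rz": 0.144,"fingers": -1},{"dx": 36,"dy": 26,"dz": -10,"rx": 0,"ry": 0,"rz": 0.144,"fingers": -1},{"dx": 34,"dy": 24,"dz": -10,"rx": 0,"ry": 0,"rz": 0.144,"fingers": -1},{"dx": 0,"dy": 0,"dz": 0,"rx": 0,"ry": 0,"rz": 0,"fingers": -1},{"dx": 0,"dy": 0,"dz": 0,"rx": 0,"ry": 0,"rz": 0,"fingers": -1}]'

```text
clock: 3.0
tcp_pos: [0.6498, -0.2204, 0.1829]
orientation: [-0.001, 0.489, 0.873, -0.0]
wrist_force: [-0.5, -0.0, -0.6]
finger_gap: 0.0856
```

>>> servo_tool --deltas '[{"dx": 0,"dy": 0,"dz": -40,"rx": 0,"ry": 0,"rz": 0,"fingers": -1},{"dx": 0,"dy": 0,"dz": -30,"rx": 0,"ry": 0,"rz": 0,"fingers": -1},{"dx": 0,"dy": 0,"dz": -20,"rx": 0,"ry": 0,"rz": 0,"fingers": -1},{"dx": 0,"dy": 0,"dz": -10,"rx": 0,"ry": 0,"rz": 0,"fingers": -1},{"dx": 0,"dy": 0,"dz": -6,"rx": 0,"ry": 0,"rz": 0,"fingers": -1},{"dx": 0,"dy": 0,"dz": 0,"rx": 0,"ry": 0,"rz": 0,"fingers": -1}]'

```text
clock: 3.6
tcp_pos: [0.6492, -0.2222, 0.0783]
orientation: [0.0, 0.49, 0.872, 0.0]
wrist_force: [-0.1, -0.1, -0.4]
finger_gap: 0.0853
```

>>> servo_tool --deltas '[{"dx": 0,"dy": 0,"dz": 0,"rx": 0,"ry": 0,"rz": 0,"fingers": 1},{"dx": 0,"dy": 0,"dz": 0,"rx": 0,"ry": 0,"rz": 0,"fingers": 1},{"dx": 0,"dy": 0,"dz": 0,"rx": 0,"ry": 0,"rz": 0,"fingers": 1},{"dx": 0,"dy": 0,"dz": 0,"rx": 0,"ry": 0,"rz": 0,"fingers": 1},{"dx": 0,"dy": 0,"dz": 0,"rx": 0,"ry": 0,"rz": 0,"fingers": 1},{"dx": 0,"dy": 0,"dz": 0,"rx": 0,"ry": 0,"rz": 0,"fingers": 1},{"dx": 0,"dy": 0,"dz": 0,"rx": 0,"ry": 0,"rz": 0,"fingers": 1},{"dx": 0,"dy": 0,"dz": 0,"rx": 0,"ry": 0,"rz": 0,"fingers": 1}]' --newtons 50

```text
clock: 4.4
tcp_pos: [0.6508, -0.2217, 0.0799]
orientation: [0.002, 0.489, 0.872, 0.0]
wrist_force: [-0.1, 0.2, 6.0]
finger_gap: 0.055
```

>>> servo_tool --deltas '[{"dx": 0,"dy": 0,"dz": 20,"rx": 0,"ry": 0,"rz": 0,"fingers": 1},{"dx": 0,"dy": 0,"dz": 40,"rx": 0,"ry": 0,"rz": 0,"fingers": 1},{"dx": 0,"dy": 0,"dz": 40,"rx": 0,"ry": 0,"rz": 0,"fingers": 1},{"dx": -14,"dy": 33,"dz": 0,"rx": 0,"ry": 0,"rz": -0.1,"fingers": 1},{"dx": -14,"dy": 34,"dz": 0,"rx": 0,"ry": 0,"rz": -0.1,"fingers": 1},{"dx": -14,"dy": 34,"dz": 0,"rx": 0,"ry": 0,"rz": -0.1,"fingers": 1},{"dx": -14,"dy": 34,"dz": 0,"rx": 0,"ry": 0,"rz": -0.1,"fingers": 1},{"dx": -14,"dy": 34,"dz": 0,"rx": 0,"ry": 0,"rz": -0.1,"fingers": 1}]'

```text
clock: 5.2
tcp_pos: [0.578, -0.0511, 0.1771]
orientation: [-0.001, 0.691, 0.723, -0.001]
wrist_force: [0.2, -0.2, -4.5]
finger_gap: 0.0549
```

>>> servo_tool --deltas '[{"dx": -14,"dy": 34,"dz": 0,"rx": 0,"ry": 0,"rz": -0.1,"fingers": 1},{"dx": -14,"dy": 34,"dz": 0,"rx": 0,"ry": 0,"rz": -0.1,"fingers": 1},{"dx": -14,"dy": 34,"dz": 0,"rx": 0,"ry": 0,"rz": -0.1,"fingers": 1},{"dx": -14,"dy": 34,"dz": 0,"rx": 0,"ry": 0,"rz": -0.1,"fingers": 1},{"dx": -14,"dy": 34,"dz": 0,"rx": 0,"ry": 0,"rz": -0.1,"fingers": 1},{"dx": -14,"dy": 34,"dz": 0,"rx": 0,"ry": 0,"rz": -0.1,"fingers": 1},{"dx": 0,"dy": 0,"dz": 0,"rx": 0,"ry": 0,"rz": 0,"fingers": 1},{"dx": 0,"dy": 0,"dz": 0,"rx": 0,"ry": 0,"rz": 0,"fingers": 1}]'

```text
clock: 6.0
tcp_pos: [0.4947, 0.1522, 0.1775]
orientation: [0.0, 0.872, 0.489, -0.001]
wrist_force: [0.2, -0.0, -4.2]
finger_gap: 0.0547
```

```bash
python3 - <<'E'
from h import *
p=[env.get_state()]
c=snap('side');cv2.imwrite('pics/side1.png',cv2.resize(c['img'][180:340,80:330,::-1],None,fx=3,fy=3))
s=env.get_state();print(np.round(s['tcp_pos'],4),np.round(s['orientation'],3),s['finger_gap'],np.round(s['wrist_force'],1))
E
```

```text
[0.4953 0.1515 0.1776] [ 0.     0.872  0.489 -0.   ] 0.05520543325324136 [ 0.2 -0.  -4.6]
```

View pics/side1.png

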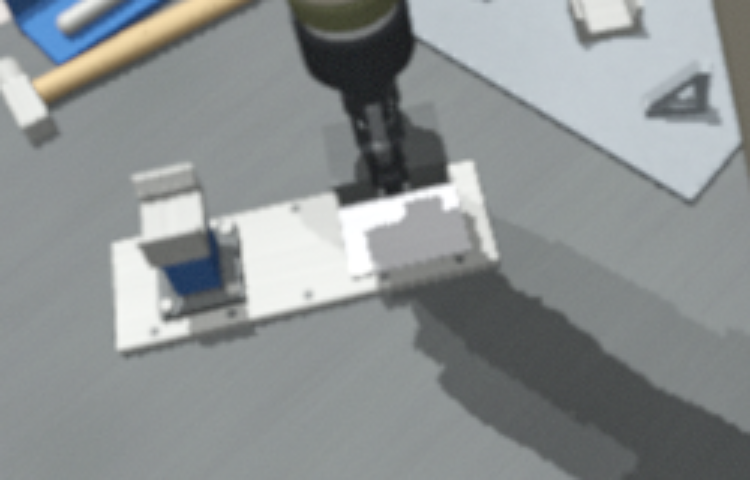

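The riser hangs level over the pad, around pixel (215,210) in the full side picture, aligned with the bed. I'll lower it now.

>>> servo_tool --deltas '[{"dx": 1,"dy": 0,"dz": -40,"rx": 0,"ry": 0,"rz": 0,"fingers": 1},{"dx": 0,"dy": 0,"dz": -25,"rx": 0,"ry": 0,"rz": 0,"fingers": 1},{"dx": 0,"dy": 0,"dz": -10,"rx": 0,"ry": 0,"rz": 0,"fingers": 1},{"dx": 0,"dy": 0,"dz": -4,"rx": 0,"ry": 0,"rz": 0,"fingers": 1},{"dx": 0,"dy": 0,"dz": -1,"rx": 0,"ry": 0,"rz": 0,"fingers": 1},{"dx": 0,"dy": 0,"dz": 0,"rx": 0,"ry": 0,"rz": 0,"fingers": 1}]'

```text
clock: 6.65
tcp_pos: [0.4976, 0.1513, 0.099]
orientation: [0.0, 0.873, 0.488, 0.001]
wrist_force: [0.8, -0.1, -3.6]
finger_gap: 0.0552
```

>>> servo_tool --deltas '[{"dx": 0,"dy": 0,"dz": -1,"rx": 0,"ry": 0,"rz": 0,"fingers": 1},{"dx": 0,"dy": 0,"dz": 0,"rx": 0,"ry": 0,"rz": 0,"fingers": 1}]'

```text
clock: 6.85
tcp_pos: [0.4971, 0.1516, 0.0977]
orientation: [0.0, 0.873, 0.488, 0.001]
wrist_force: [0.6, -0.4, -3.3]
finger_gap: 0.0552
```

>>> servo_tool --deltas '[{"dx": 0,"dy": 0,"dz": -1,"rx": 0,"ry": 0,"rz": 0,"fingers": 1},{"dx": 0,"dy": 0,"dz": 0,"rx": 0,"ry": 0,"rz": 0,"fingers": 1}]'

```text
clock: 7.05
tcp_pos: [0.4966, 0.1516, 0.0961]
orientation: [0.0, 0.873, 0.488, 0.0]
wrist_force: [0.2, 0.1, -5.1]
finger_gap: 0.0551
```

>>> servo_tool --deltas '[{"dx": 0,"dy": 0,"dz": -1,"rx": 0,"ry": 0,"rz": 0,"fingers": 1},{"dx": 0,"dy": 0,"dz": 0,"rx": 0,"ry": 0,"rz": 0,"fingers": 1}]'

```text
clock: 7.25
tcp_pos: [0.4966, 0.1516, 0.095]
orientation: [0.0, 0.873, 0.488, 0.0]
wrist_force: [0.0, -0.4, -3.5]
finger_gap: 0.0553
```

>>> servo_tool --deltas '[{"dx": 0,"dy": 0,"dz": -1,"rx": 0,"ry": 0,"rz": 0,"fingers": 1},{"dx": 0,"dy": 0,"dz": 0,"rx": 0,"ry": 0,"rz": 0,"fingers": 1}]'

```text
clock: 7.45
tcp_pos: [0.4967, 0.1516, 0.0949]
orientation: [0.0, 0.873, 0.488, 0.0]
wrist_force: [-3.3, 0.4, 5.2]
finger_gap: 0.0552
```

>>> servo_tool --deltas '[{"dx": 0,"dy": 0,"dz": -1,"rx": 0,"ry": 0,"rz": 0,"fingers": 1},{"dx": 0,"dy": 0,"dz": 0,"rx": 0,"ry": 0,"rz": 0,"fingers": 1}]'

```text
clock: 7.65
tcp_pos: [0.4967, 0.1517, 0.0949]
orientation: [0.0, 0.873, 0.488, 0.001]
wrist_force: [-5.9, 0.6, 13.9]
finger_gap: 0.0555
```

>>> servo_tool --deltas '[{"dx": 0,"dy": 0,"dz": 2,"rx": 0,"ry": 0,"rz": 0,"fingers": 1},{"dx": 0,"dy": 0,"dz": 0,"rx": 0,"ry": 0,"rz": 0,"fingers": -1},{"dx": 0,"dy": 0,"dz": 0,"rx": 0,"ry": 0,"rz": 0,"fingers": -1},{"dx": 0,"dy": 0,"dz": 0,"rx": 0,"ry": 0,"rz": 0,"fingers": -1},{"dx": 0,"dy": 0,"dz": 0,"rx": 0,"ry": 0,"rz": 0,"fingers": -1},{"dx": 0,"dy": 0,"dz": 10,"rx": 0,"ry": 0,"rz": 0,"fingers": -1},{"dx": 0,"dy": 0,"dz": 40,"rx": 0,"ry": 0,"rz": 0,"fingers": -1},{"dx": 0,"dy": 0,"dz": 40,"rx": 0,"ry": 0,"rz": 0,"fingers": -1}]'

```text
clock: 8.45
tcp_pos: [0.4957, 0.1514, 0.1857]
orientation: [-0.0, 0.873, 0.488, -0.001]
wrist_force: [0.9, -0.5, 0.5]
finger_gap: 0.0857
```

>>> servo_tool --deltas '[{"dx": -7,"dy": -48,"dz": 0,"rx": 0,"ry": 0,"rz": 0,"fingers": -1},{"dx": -7,"dy": -48,"dz": 0,"rx": 0,"ry": 0,"rz": 0,"fingers": -1},{"dx": -7,"dy": -48,"dz": 0,"rx": 0,"ry": 0,"rz": 0,"fingers": -1},{"dx": -7,"dy": -48,"dz": 0,"rx": 0,"ry": 0,"rz": 0,"fingers": -1},{"dx": -7,"dy": -48,"dz": 0,"rx": 0,"ry": 0,"rz": 0,"fingers": -1},{"dx": -7,"dy": -48,"dz": 0,"rx": 0,"ry": 0,"rz": 0,"fingers": -1},{"dx": -7,"dy": -48,"dz": 0,"rx": 0,"ry": 0,"rz": 0,"fingers": -1},{"dx": -10,"dy": -48,"dz": 0,"rx": 0,"ry": 0,"rz": 0,"fingers": -1}]'

```text
clock: 9.25
tcp_pos: [0.4373, -0.2346, 0.1859]
orientation: [0.001, 0.873, 0.488, 0.0]
wrist_force: [0.8, 0.5, 0.2]
finger_gap: 0.0854
```

>>> servo_tool --deltas '[{"dx": 0,"dy": 0,"dz": -30,"rx": 0,"ry": 0,"rz": 0,"fingers": -1},{"dx": 0,"dy": 0,"dz": 0,"rx": 0,"ry": 0,"rz": 0,"fingers": -1},{"dx": 0,"dy": 0,"dz": 0,"rx": 0,"ry": 0,"rz": 0,"fingers": -1}]'

```text
clock: 9.55
tcp_pos: [0.4369, -0.2318, 0.155]
orientation: [-0.001, 0.873, 0.488, -0.0]
wrist_force: [0.3, 0.5, 0.0]
finger_gap: 0.0855
```

```bash
cat > chk.py <<'E'
from fit import *
import sys
# usage: chk.py name,z,x,y,yaw ...   fit near a guess in the current pictures
c={n:snap(n) for n in('top','side')}
for a in sys.argv[1:]:
    n,*v=a.split(',');z,x,y,w=map(float,v)
    for cam in c:
        g=to_px(c[cam],[x,y,z+.015])[0]
        d=[q for q in cut_out(n,cam) if np.hypot(*(np.mean(np.reshape(q['extent'],(2,2)),0)-g))<20]
        if d:
            P,f=fit(n,[(c[cam],d[0]['region'])],z,(w,),(x,y));print(n,cam,np.round(P,4),round(f,3))
E
python3 chk.py riser,.018,.4965,.1515,1.02 spacer,.003,.437,-.2326,0; python3 - <<'E'
from h import *
c=snap('top');cv2.imwrite('pics/top1.png',cv2.resize(c['img'][80:300,120:460,::-1],None,fx=2,fy=2))
E
```

```text
riser top [0.4938 0.1516 1.0136] 0.042
riser side [0.494  0.1524 1.01  ] 0.034
```

View pics/top1.png

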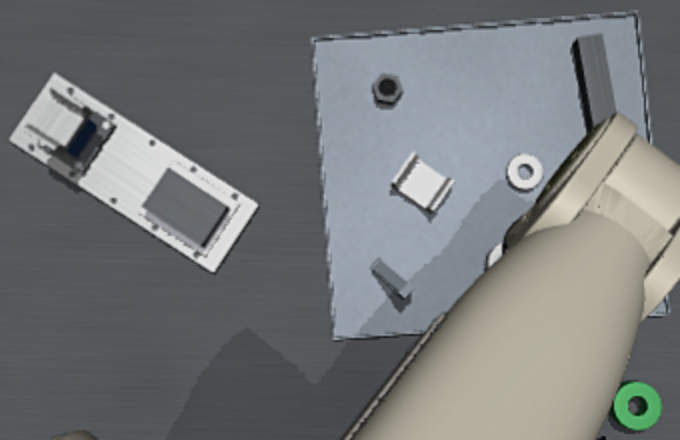

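The riser sits square on the pad at about full-picture pixel (213,184), within 3 mm by the fit. Next is the spacer.

>>> servo_tool --deltas '[{"dx": 0,"dy": -1,"dz": -35,"rx": 0,"ry": 0,"rz": 0,"fingers": -1},{"dx": 0,"dy": 0,"dz": -25,"rx": 0,"ry": 0,"rz": 0,"fingers": -1},{"dx": 0,"dy": 0,"dz": -10,"rx": 0,"ry": 0,"rz": 0,"fingers": -1},{"dx": 0,"dy": 0,"dz": -3,"rx": 0,"ry": 0,"rz": 0,"fingers": -1},{"dx": 0,"dy": 0,"dz": 0,"rx": 0,"ry": 0,"rz": 0,"fingers": -1}]'

```text
clock: 10.4
tcp_pos: [0.4379, -0.2335, 0.0823]
orientation: [0.0, 0.873, 0.488, 0.0]
wrist_force: [0.3, -0.0, 0.2]
finger_gap: 0.0852
```

>>> servo_tool --deltas '[{"dx": 0,"dy": 0,"dz": 0,"rx": 0,"ry": 0,"rz": 0,"fingers": 1},{"dx": 0,"dy": 0,"dz": 0,"rx": 0,"ry": 0,"rz": 0,"fingers": 1},{"dx": 0,"dy": 0,"dz": 0,"rx": 0,"ry": 0,"rz": 0,"fingers": 1},{"dx": 0,"dy": 0,"dz": 0,"rx": 0,"ry": 0,"rz": 0,"fingers": 1},{"dx": 0,"dy": 0,"dz": 0,"rx": 0,"ry": 0,"rz": 0,"fingers": 1},{"dx": 0,"dy": 0,"dz": 0,"rx": 0,"ry": 0,"rz": 0,"fingers": 1},{"dx": 0,"dy": 0,"dz": 0,"rx": 0,"ry": 0,"rz": 0,"fingers": 1}]'

```text
clock: 11.1
tcp_pos: [0.4384, -0.2341, 0.0836]
orientation: [0.001, 0.873, 0.488, 0.001]
wrist_force: [-1.4, 1.0, 7.1]
finger_gap: 0.0549
```

>>> servo_tool --deltas '[{"dx": 0,"dy": 0,"dz": 10,"rx": 0,"ry": 0,"rz": 0,"fingers": 1},{"dx": 0,"dy": 0,"dz": 40,"rx": 0,"ry": 0,"rz": 0,"fingers": 1},{"dx": 0,"dy": 0,"dz": 40,"rx": 0,"ry": 0,"rz": 0,"fingers": 1},{"dx": 0,"dy": 0,"dz": 30,"rx": 0,"ry": 0,"rz": 0,"fingers": 1},{"dx": 0,"dy": 0,"dz": 0,"rx": 0,"ry": 0,"rz": 0,"fingers": 1}]'

```text
clock: 11.6
tcp_pos: [0.4395, -0.2349, 0.2068]
orientation: [0.004, 0.873, 0.488, 0.002]
wrist_force: [0.9, -0.5, -3.7]
finger_gap: 0.0547
```

>>> servo_tool --deltas '[{"dx": 7,"dy": 48,"dz": 0,"rx": 0,"ry": 0,"rz": 0,"fingers": 1},{"dx": 7,"dy": 48,"dz": 0,"rx": 0,"ry": 0,"rz": 0,"fingers": 1},{"dx": 7,"dy": 48,"dz": 0,"rx": 0,"ry": 0,"rz": 0,"fingers": 1},{"dx": 7,"dy": 48,"dz": 0,"rx": 0,"ry": 0,"rz": 0,"fingers": 1},{"dx": 7,"dy": 48,"dz": 0,"rx": 0,"ry": 0,"rz": 0,"fingers": 1},{"dx": 7,"dy": 48,"dz": 0,"rx": 0,"ry": 0,"rz": 0,"fingers": 1},{"dx": 7,"dy": 48,"dz": 0,"rx": 0,"ry": 0,"rz": 0,"fingers": 1},{"dx": 8,"dy": 48,"dz": 0,"rx": 0,"ry": 0,"rz": 0,"fingers": 1}]'

```text
clock: 12.4
tcp_pos: [0.4934, 0.1524, 0.2006]
orientation: [-0.0, 0.873, 0.488, -0.001]
wrist_force: [0.8, -0.6, -4.7]
finger_gap: 0.0545
```

>>> servo_tool --deltas '[{"dx": 0,"dy": 2,"dz": -40,"rx": 0,"ry": 0,"rz": 0,"fingers": 1},{"dx": 0,"dy": 0,"dz": -26,"rx": 0,"ry": 0,"rz": 0,"fingers": 1},{"dx": 0,"dy": 0,"dz": 0,"rx": 0,"ry": 0,"rz": 0,"fingers": 1},{"dx": 0,"dy": 0,"dz": 0,"rx": 0,"ry": 0,"rz": 0,"fingers": 1},{"dx": 0,"dy": 0,"dz": 0,"rx": 0,"ry": 0,"rz": 0,"fingers": 1}]'

```text
clock: 12.9
tcp_pos: [0.4954, 0.1522, 0.137]
orientation: [0.0, 0.873, 0.488, 0.001]
wrist_force: [0.1, -0.9, -3.5]
finger_gap: 0.0549
```

```bash
python3 - <<'E'
from h import *
c=snap('side');cv2.imwrite('pics/side2.png',cv2.resize(c['img'][190:310,110:290,::-1],None,fx=4,fy=4))
s=env.get_state();print(np.round(s['tcp_pos'],4),np.round(s['orientation'],3),s['finger_gap'],np.round(s['wrist_force'],1))
E
```

```text
[0.4957 0.1522 0.1374] [0.001 0.873 0.488 0.001] 0.054811322005485635 [ 0.2 -0.3 -4.3]
```

View pics/side2.png

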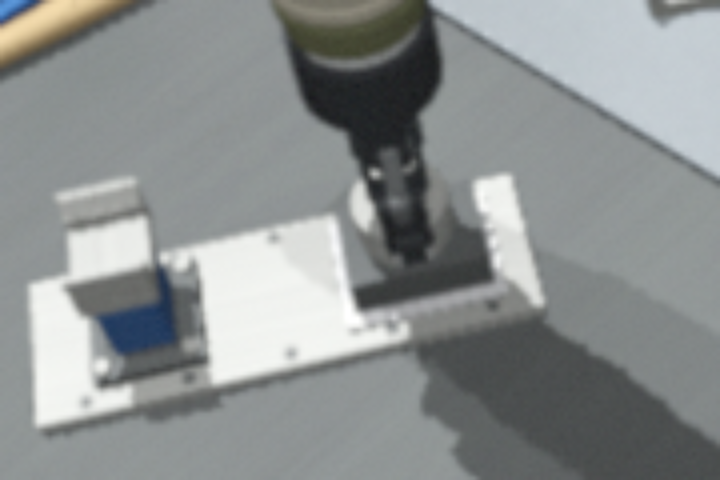

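The spacer is held level and centred in the hand, about 8 mm above the riser, near full-picture pixel (210,245).

>>> servo_tool --deltas '[{"dx": 0,"dy": -0.5,"dz": -4,"rx": 0,"ry": 0,"rz": 0,"fingers": 1},{"dx": 0,"dy": 0,"dz": -3,"rx": 0,"ry": 0,"rz": 0,"fingers": 1},{"dx": 0,"dy": 0,"dz": 0,"rx": 0,"ry": 0,"rz": 0,"fingers": 1},{"dx": 0,"dy": 0,"dz": 0,"rx": 0,"ry": 0,"rz": 0,"fingers": 1}]'

```text
clock: 13.35
tcp_pos: [0.4945, 0.1519, 0.129]
orientation: [0.0, 0.873, 0.488, 0.0]
wrist_force: [-0.1, -0.2, -2.6]
finger_gap: 0.0551
```

>>> servo_tool --deltas '[{"dx": 0,"dy": 0,"dz": -1,"rx": 0,"ry": 0,"rz": 0,"fingers": 1},{"dx": 0,"dy": 0,"dz": 0,"rx": 0,"ry": 0,"rz": 0,"fingers": 1},{"dx": 0,"dy": 0,"dz": 0,"rx": 0,"ry": 0,"rz": 0,"fingers": 1}]'

```text
clock: 13.65
tcp_pos: [0.4946, 0.152, 0.1287]
orientation: [0.0, 0.873, 0.488, 0.0]
wrist_force: [-3.6, -0.1, 5.4]
finger_gap: 0.055
```

>>> servo_tool --deltas '[{"dx": 0,"dy": 0,"dz": -1,"rx": 0,"ry": 0,"rz": 0,"fingers": 1},{"dx": 0,"dy": 0,"dz": 0,"rx": 0,"ry": 0,"rz": 0,"fingers": 1},{"dx": 0,"dy": 0,"dz": 0,"rx": 0,"ry": 0,"rz": 0,"fingers": 1}]'

```text
clock: 13.95
tcp_pos: [0.4946, 0.152, 0.1286]
orientation: [0.0, 0.873, 0.488, 0.0]
wrist_force: [-7.0, -1.7, 14.1]
finger_gap: 0.0551
```

Contact is at the predicted height. I'll relieve the load, release and go to the saddle.

>>> servo_tool --deltas '[{"dx": 0,"dy": 0,"dz": 2,"rx": 0,"ry": 0,"rz": 0,"fingers": 1},{"dx": 0,"dy": 0,"dz": 0,"rx": 0,"ry": 0,"rz": 0,"fingers": -1},{"dx": 0,"dy": 0,"dz": 0,"rx": 0,"ry": 0,"rz": 0,"fingers": -1},{"dx": 0,"dy": 0,"dz": 0,"rx": 0,"ry": 0,"rz": 0,"fingers": -1},{"dx": 0,"dy": 0,"dz": 0,"rx": 0,"ry": 0,"rz": 0,"fingers": -1},{"dx": 0,"dy": 0,"dz": 10,"rx": 0,"ry": 0,"rz": 0,"fingers": -1},{"dx": 0,"dy": 0,"dz": 40,"rx": 0,"ry": 0,"rz": 0,"fingers": -1},{"dx": 0,"dy": 0,"dz": 30,"rx": 0,"ry": 0,"rz": 0,"fingers": -1}]'

```text
clock: 14.75
tcp_pos: [0.4945, 0.152, 0.2107]
orientation: [0.0, 0.873, 0.488, -0.0]
wrist_force: [0.0, 1.0, -0.1]
finger_gap: 0.0855
```

>>> servo_tool --deltas '[{"dx": 3,"dy": -25,"dz": -3,"rx": 0,"ry": 0,"rz": 0.141,"fingers": -1},{"dx": 3,"dy": -25,"dz": -3,"rx": 0,"ry": 0,"rz": 0.141,"fingers": -1},{"dx": 3,"dy": -25,"dz": -3,"rx": 0,"ry": 0,"rz": 0.141,"fingers": -1},{"dx": 3,"dy": -25,"dz": -3,"rx": 0,"ry": 0,"rz": 0.141,"fingers": -1},{"dx": 3,"dy": -25,"dz": -3,"rx": 0,"ry": 0,"rz": 0.141,"fingers": -1},{"dx": 3,"dy": -25,"dz": -3,"rx": 0,"ry": 0,"rz": 0.141,"fingers": -1},{"dx": 3,"dy": -25,"dz": -3,"rx": 0,"ry": 0,"rz": 0.141,"fingers": -1},{"dx": 3,"dy": -25,"dz": -3,"rx": 0,"ry": 0,"rz": 0.141,"fingers": -1}]'

```text
clock: 15.55
tcp_pos: [0.5188, -0.049, 0.1856]
orientation: [0.0, 0.474, 0.88, 0.0]
wrist_force: [1.1, 0.3, 0.4]
finger_gap: 0.0854
```

>>> servo_tool --deltas '[{"dx": 4,"dy": -26,"dz": -3,"rx": 0,"ry": 0,"rz": 0.141,"fingers": -1},{"dx": 4,"dy": -26,"dz": -3,"rx": 0,"ry": 0,"rz": 0.141,"fingers": -1},{"dx": 4,"dy": -27,"dz": -3,"rx": 0,"ry": 0,"rz": 0.144,"fingers": -1},{"dx": 0,"dy": 0,"dz": -20,"rx": 0,"ry": 0,"rz": 0,"fingers": -1},{"dx": 0,"dy": 0,"dz": 0,"rx": 0,"ry": 0,"rz": 0,"fingers": -1}]'

```text
clock: 16.05
tcp_pos: [0.5294, -0.1274, 0.1545]
orientation: [-0.002, 0.281, 0.96, 0.0]
wrist_force: [-0.7, 0.3, -0.2]
finger_gap: 0.0856
```

```bash
python3 chk.py riser,.018,.494,.1515,1.02 spacer,.048,.4955,.1515,0 saddle,.003,.5308,-.127,-.567 washer,.003,.55,-.251,0; python3 - <<'E'
from h import *
c=snap('side');cv2.imwrite('pics/side3.png',cv2.resize(c['img'][110:310,110:360,::-1],None,fx=3,fy=3))
s=env.get_state();print(np.round(s['tcp_pos'],4),np.round(s['orientation'],3))
E
```

```text
riser top [0.4942 0.1516 1.0024] 0.566
riser side [0.4932 0.1524 1.0071] 0.499
spacer top [0.4925 0.1535 0.2026] 0.059
spacer side [0.4938 0.1553 0.137 ] 0.064
saddle side [ 0.5301 -0.1268 -0.6274] 0.242
washer top [ 0.5498 -0.2505  0.0899] 0.112
[ 0.5307 -0.1267  0.1563] [0.   0.28 0.96 0.  ]
```

View pics/side3.png

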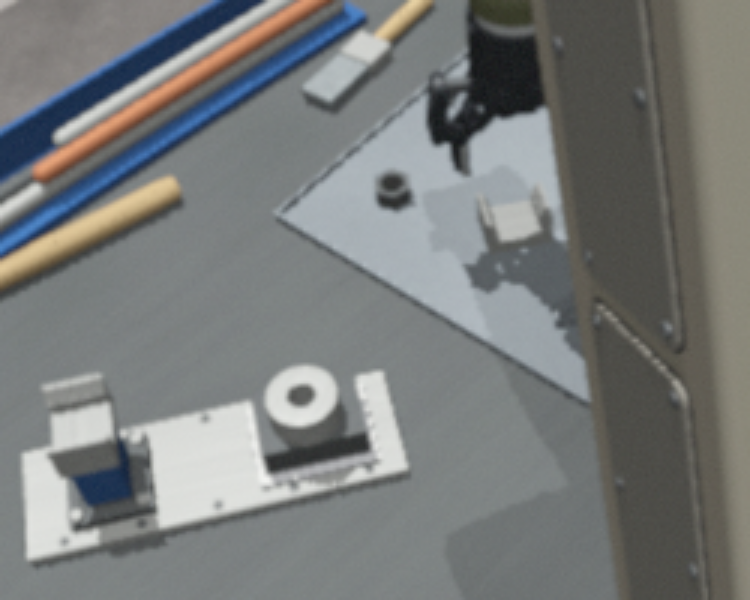

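The spacer stands on the riser about 4 mm off centre. The saddle lies under the open hand near full-picture pixel (281,182).

>>> servo_tool --deltas '[{"dx": 0,"dy": 0,"dz": -35,"rx": 0,"ry": 0,"rz": 0,"fingers": -1},{"dx": 0,"dy": 0,"dz": -25,"rx": 0,"ry": 0,"rz": 0,"fingers": -1},{"dx": 0,"dy": 0,"dz": -9,"rx": 0,"ry": 0,"rz": 0,"fingers": -1},{"dx": 0,"dy": 0,"dz": -3,"rx": 0,"ry": 0,"rz": 0,"fingers": -1},{"dx": 0,"dy": 0,"dz": 0,"rx": 0,"ry": 0,"rz": 0,"fingers": -1}]'

```text
clock: 17.1
tcp_pos: [0.5309, -0.1271, 0.0843]
orientation: [0.0, 0.28, 0.96, 0.0]
wrist_force: [-0.3, 0.2, -0.1]
finger_gap: 0.0854
```

>>> servo_tool --deltas '[{"dx": 0,"dy": 0,"dz": 0,"rx": 0,"ry": 0,"rz": 0,"fingers": 1},{"dx": 0,"dy": 0,"dz": 0,"rx": 0,"ry": 0,"rz": 0,"fingers": 1},{"dx": 0,"dy": 0,"dz": 0,"rx": 0,"ry": 0,"rz": 0,"fingers": 1},{"dx": 0,"dy": 0,"dz": 0,"rx": 0,"ry": 0,"rz": 0,"fingers": 1},{"dx": 0,"dy": 0,"dz": 0,"rx": 0,"ry": 0,"rz": 0,"fingers": 1},{"dx": 0,"dy": 0,"dz": 0,"rx": 0,"ry": 0,"rz": 0,"fingers": 1},{"dx": 0,"dy": 0,"dz": 0,"rx": 0,"ry": 0,"rz": 0,"fingers": 1}]'

```text
clock: 17.8
tcp_pos: [0.5317, -0.1272, 0.0855]
orientation: [0.002, 0.28, 0.96, 0.0]
wrist_force: [-0.1, 0.8, 6.0]
finger_gap: 0.0587
```

>>> servo_tool --deltas '[{"dx": 0,"dy": 0,"dz": 10,"rx": 0,"ry": 0,"rz": 0,"fingers": 1},{"dx": 0,"dy": 0,"dz": 40,"rx": 0,"ry": 0,"rz": 0,"fingers": 1},{"dx": 0,"dy": 0,"dz": 40,"rx": 0,"ry": 0,"rz": 0,"fingers": 1},{"dx": 0,"dy": 0,"dz": 40,"rx": 0,"ry": 0,"rz": 0,"fingers": 1},{"dx": 0,"dy": 0,"dz": 20,"rx": 0,"ry": 0,"rz": 0,"fingers": 1},{"dx": 0,"dy": 0,"dz": 0,"rx": 0,"ry": 0,"rz": 0,"fingers": 1}]'

```text
clock: 18.4
tcp_pos: [0.5319, -0.1276, 0.2376]
orientation: [0.003, 0.28, 0.96, -0.0]
wrist_force: [0.8, -0.1, -3.8]
finger_gap: 0.0589
```

>>> servo_tool --deltas '[{"dx": -3,"dy": 25,"dz": 0,"rx": 0,"ry": 0,"rz": -0.141,"fingers": 1},{"dx": -3,"dy": 25,"dz": 0,"rx": 0,"ry": 0,"rz": -0.141,"fingers": 1},{"dx": -3,"dy": 25,"dz": 0,"rx": 0,"ry": 0,"rz": -0.141,"fingers": 1},{"dx": -3,"dy": 25,"dz": 0,"rx": 0,"ry": 0,"rz": -0.141,"fingers": 1},{"dx": -3,"dy": 25,"dz": 0,"rx": 0,"ry": 0,"rz": -0.141,"fingers": 1},{"dx": -3,"dy": 25,"dz": 0,"rx": 0,"ry": 0,"rz": -0.141,"fingers": 1},{"dx": -3,"dy": 25,"dz": 0,"rx": 0,"ry": 0,"rz": -0.141,"fingers": 1},{"dx": -3,"dy": 25,"dz": 0,"rx": 0,"ry": 0,"rz": -0.141,"fingers": 1}]'

```text
clock: 19.2
tcp_pos: [0.505, 0.074, 0.2318]
orientation: [-0.001, 0.752, 0.659, -0.001]
wrist_force: [0.2, -0.7, -4.5]
finger_gap: 0.0588
```

>>> servo_tool --deltas '[{"dx": -4,"dy": 26,"dz": 0,"rx": 0,"ry": 0,"rz": -0.141,"fingers": 1},{"dx": -4,"dy": 26,"dz": 0,"rx": 0,"ry": 0,"rz": -0.141,"fingers": 1},{"dx": -4,"dy": 27,"dz": 0,"rx": 0,"ry": 0,"rz": -0.141,"fingers": 1},{"dx": 0,"dy": 0,"dz": -40,"rx": 0,"ry": 0,"rz": 0,"fingers": 1},{"dx": 0,"dy": 0,"dz": -27,"rx": 0,"ry": 0,"rz": 0,"fingers": 1},{"dx": 0,"dy": 0,"dz": 0,"rx": 0,"ry": 0,"rz": 0,"fingers": 1},{"dx": 0,"dy": 0,"dz": 0,"rx": 0,"ry": 0,"rz": 0,"fingers": 1},{"dx": 0,"dy": 0,"dz": 0,"rx": 0,"ry": 0,"rz": 0,"fingers": 1}]'

```text
clock: 20.0
tcp_pos: [0.4946, 0.1518, 0.1674]
orientation: [0.0, 0.872, 0.489, -0.0]
wrist_force: [-0.0, 0.1, -4.8]
finger_gap: 0.0587
```

```bash
python3 - <<'E'
from h import *
c=snap('side');cv2.imwrite('pics/side4.png',cv2.resize(c['img'][190:310,110:290,::-1],None,fx=4,fy=4))
s=env.get_state();print(np.round(s['tcp_pos'],4),np.round(s['orientation'],3),s['finger_gap'],np.round(s['wrist_force'],1))
E
```

```text
[0.495  0.1518 0.1677] [0.    0.872 0.489 0.   ] 0.05913005265149299 [ 0.4 -0.4 -4. ]
```

View pics/side4.png

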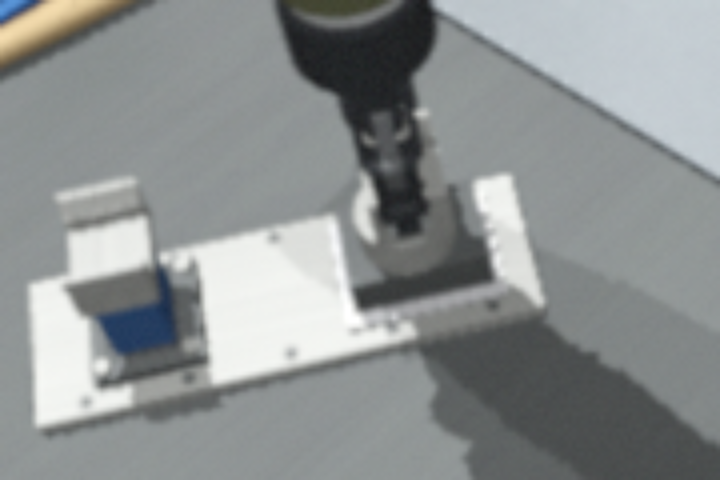

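The saddle is upright, a few millimetres above the spacer and over its middle, near full-picture pixel (211,235).

>>> servo_tool --deltas '[{"dx": 0.5,"dy": 0,"dz": -4,"rx": 0,"ry": 0,"rz": 0,"fingers": 1},{"dx": 0,"dy": 0,"dz": -2.5,"rx": 0,"ry": 0,"rz": 0,"fingers": 1},{"dx": 0,"dy": 0,"dz": 0,"rx": 0,"ry": 0,"rz": 0,"fingers": 1},{"dx": 0,"dy": 0,"dz": 0,"rx": 0,"ry": 0,"rz": 0,"fingers": 1}]'

```text
clock: 20.45
tcp_pos: [0.495, 0.152, 0.1605]
orientation: [0.0, 0.872, 0.489, 0.0]
wrist_force: [0.2, -1.0, -4.4]
finger_gap: 0.059
```

>>> servo_tool --deltas '[{"dx": 0,"dy": 0,"dz": -1,"rx": 0,"ry": 0,"rz": 0,"fingers": 1},{"dx": 0,"dy": 0,"dz": 0,"rx": 0,"ry": 0,"rz": 0,"fingers": 1},{"dx": 0,"dy": 0,"dz": 0,"rx": 0,"ry": 0,"rz": 0,"fingers": 1}]'

```text
clock: 20.75
tcp_pos: [0.4951, 0.152, 0.1604]
orientation: [0.0, 0.872, 0.489, 0.0]
wrist_force: [-3.2, -0.3, 5.6]
finger_gap: 0.0589
```

>>> servo_tool --deltas '[{"dx": 0,"dy": 0,"dz": 1,"rx": 0,"ry": 0,"rz": 0,"fingers": 1},{"dx": 0,"dy": 0,"dz": 0,"rx": 0,"ry": 0,"rz": 0,"fingers": -1},{"dx": 0,"dy": 0,"dz": 0,"rx": 0,"ry": 0,"rz": 0,"fingers": -1},{"dx": 0,"dy": 0,"dz": 0,"rx": 0,"ry": 0,"rz": 0,"fingers": -1},{"dx": 0,"dy": 0,"dz": 0,"rx": 0,"ry": 0,"rz": 0,"fingers": -1},{"dx": 0,"dy": 0,"dz": 10,"rx": 0,"ry": 0,"rz": 0,"fingers": -1},{"dx": 0,"dy": 0,"dz": 40,"rx": 0,"ry": 0,"rz": 0,"fingers": -1},{"dx": 0,"dy": 0,"dz": 30,"rx": 0,"ry": 0,"rz": 0,"fingers": -1}]'

```text
clock: 21.55
tcp_pos: [0.495, 0.152, 0.2423]
orientation: [0.0, 0.872, 0.489, 0.0]
wrist_force: [0.3, 0.8, 0.6]
finger_gap: 0.0855
```

>>> servo_tool --deltas '[{"dx": 6,"dy": -41,"dz": 0,"rx": 0,"ry": 0,"rz": -0.07,"fingers": -1},{"dx": 6,"dy": -41,"dz": 0,"rx": 0,"ry": 0,"rz": -0.07,"fingers": -1},{"dx": 6,"dy": -41,"dz": 0,"rx": 0,"ry": 0,"rz": -0.07,"fingers": -1},{"dx": 6,"dy": -41,"dz": 0,"rx": 0,"ry": 0,"rz": -0.07,"fingers": -1},{"dx": 6,"dy": -41,"dz": -10,"rx": 0,"ry": 0,"rz": -0.07,"fingers": -1},{"dx": 6,"dy": -41,"dz": -10,"rx": 0,"ry": 0,"rz": -0.07,"fingers": -0.1},{"dx": 6,"dy": -41,"dz": -10,"rx": 0,"ry": 0,"rz": -0.07,"fingers": -0.1},{"dx": 6,"dy": -41,"dz": -10,"rx": 0,"ry": 0,"rz": -0.07,"fingers": -0.1}]'

```text
clock: 22.35
tcp_pos: [0.5433, -0.1778, 0.201]
orientation: [0.0, 0.974, 0.228, 0.0]
wrist_force: [1.2, -0.1, -0.2]
finger_gap: 0.047
```

>>> servo_tool --deltas '[{"dx": 6,"dy": -43,"dz": -10,"rx": 0,"ry": 0,"rz": -0.07,"fingers": -0.1},{"dx": 7,"dy": -43,"dz": -10,"rx": 0,"ry": 0,"rz": -0.07,"fingers": -0.1},{"dx": 7,"dy": -43,"dz": -10,"rx": 0,"ry": 0,"rz": -0.07,"fingers": -0.1},{"dx": 7,"dy": -43,"dz": -10,"rx": 0,"ry": 0,"rz": -0.073,"fingers": -0.1},{"dx": 0,"dy": 0,"dz": 0,"rx": 0,"ry": 0,"rz": 0,"fingers": -0.1},{"dx": 0,"dy": 0,"dz": 0,"rx": 0,"ry": 0,"rz": 0,"fingers": -0.1}]'

```text
clock: 22.95
tcp_pos: [0.5696, -0.349, 0.16]
orientation: [-0.0, 0.996, 0.089, -0.0]
wrist_force: [-0.1, 0.3, 0.1]
finger_gap: 0.0468
```

```bash
python3 chk.py riser,.018,.494,.1515,1.02 spacer,.048,.4955,.1515,0 saddle,.078,.495,.152,1.02 tube,.003,.57,-.3478,.178 pad,.012,.4965,.1515,1.02; python3 - <<'E'
from h import *
c=snap('side');cv2.imwrite('pics/side5.png',cv2.resize(c['img'][100:300,110:380,::-1],None,fx=2.8,fy=2.8))
s=env.get_state();print(np.round(s['tcp_pos'],4),np.round(s['orientation'],3),s['finger_gap'])
E
```

```text
riser side [0.4933 0.1524 1.0269] 0.478
spacer side [ 0.4939  0.1568 -0.2129] 0.745
saddle top [0.4898 0.149  1.014 ] 0.125
saddle side [0.4922 0.1505 1.0155] 0.063
pad side [0.4954 0.1527 1.0277] 0.882
[ 0.5701 -0.3478  0.1605] [0.    0.996 0.09  0.   ] 0.047412961355871225
```

View pics/side5.png

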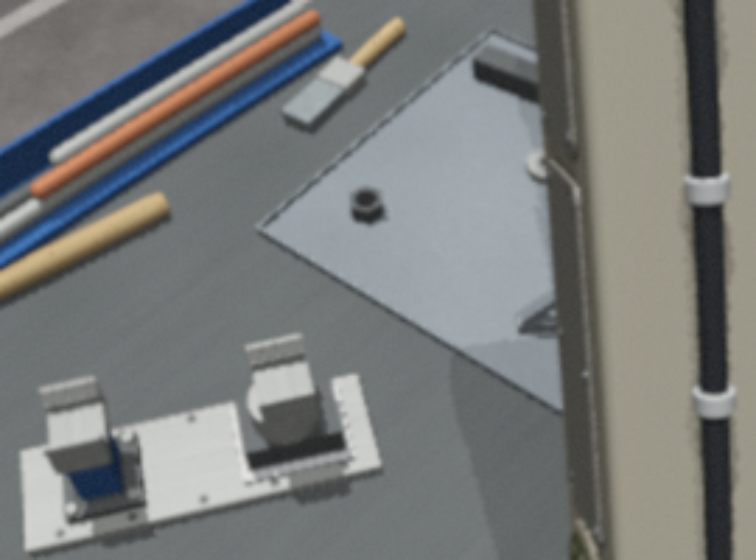

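The stack stands upright with the saddle's slot along the bed, at about full-picture pixel (211,237). The fit puts the saddle about 5 mm from the pad's centre, which is within tolerance. Next is the tube.

>>> servo_tool --deltas '[{"dx": 0,"dy": 0,"dz": -35,"rx": 0,"ry": 0,"rz": 0,"fingers": -0.1},{"dx": 0,"dy": 0,"dz": -27,"rx": 0,"ry": 0,"rz": 0,"fingers": -0.1},{"dx": 0,"dy": 0,"dz": -10,"rx": 0,"ry": 0,"rz": 0,"fingers": -0.1},{"dx": 0,"dy": 0,"dz": -4,"rx": 0,"ry": 0,"rz": 0,"fingers": -0.1},{"dx": 0,"dy": 0,"dz": 0,"rx": 0,"ry": 0,"rz": 0,"fingers": -0.1}]'

```text
clock: 24.1
tcp_pos: [0.5702, -0.3481, 0.0846]
orientation: [0.0, 0.996, 0.09, 0.0]
wrist_force: [-0.6, -0.3, 0.5]
finger_gap: 0.0472
```

>>> servo_tool --deltas '[{"dx": 0,"dy": 0,"dz": 0,"rx": 0,"ry": 0,"rz": 0,"fingers": 1},{"dx": 0,"dy": 0,"dz": 0,"rx": 0,"ry": 0,"rz": 0,"fingers": 1},{"dx": 0,"dy": 0,"dz": 0,"rx": 0,"ry": 0,"rz": 0,"fingers": 1},{"dx": 0,"dy": 0,"dz": 0,"rx": 0,"ry": 0,"rz": 0,"fingers": 1},{"dx": 0,"dy": 0,"dz": 0,"rx": 0,"ry": 0,"rz": 0,"fingers": 1},{"dx": 0,"dy": 0,"dz": 0,"rx": 0,"ry": 0,"rz": 0,"fingers": 1}]' --newtons 80

```text
clock: 24.7
tcp_pos: [0.5709, -0.3486, 0.0863]
orientation: [0.001, 0.996, 0.09, 0.001]
wrist_force: [-0.5, 0.9, 6.8]
finger_gap: 0.0283
```

>>> servo_tool --deltas '[{"dx": 0,"dy": 0,"dz": 10,"rx": 0,"ry": 0,"rz": 0,"fingers": 1},{"dx": 0,"dy": 0,"dz": 40,"rx": 0,"ry": 0,"rz": 0,"fingers": 1},{"dx": 0,"dy": 0,"dz": 40,"rx": 0,"ry": 0,"rz": 0,"fingers": 1},{"dx": 0,"dy": 0,"dz": 40,"rx": 0,"ry": 0,"rz": 0,"fingers": 1},{"dx": 0,"dy": 0,"dz": 30,"rx": 0,"ry": 0,"rz": 0,"fingers": 1},{"dx": 0,"dy": 0,"dz": 0,"rx": 0,"ry": 0,"rz": 0,"fingers": 1}]'

```text
clock: 25.3
tcp_pos: [0.5716, -0.3492, 0.25]
orientation: [0.003, 0.996, 0.09, 0.003]
wrist_force: [1.5, -1.3, -4.0]
finger_gap: 0.0281
```

>>> servo_tool --deltas '[{"dx": -2.5,"dy": 43,"dz": 0,"rx": 0,"ry": 0,"rz": 0.064,"fingers": 1},{"dx": -2.5,"dy": 44,"dz": 0,"rx": 0,"ry": 0,"rz": 0.064,"fingers": 1},{"dx": -2.5,"dy": 44,"dz": 0,"rx": 0,"ry": 0,"rz": 0.064,"fingers": 1},{"dx": -2.5,"dy": 44,"dz": 0,"rx": 0,"ry": 0,"rz": 0.064,"fingers": 1},{"dx": -2.5,"dy": 44,"dz": 0,"rx": 0,"ry": 0,"rz": 0.064,"fingers": 1},{"dx": -2.5,"dy": 44,"dz": 0,"rx": 0,"ry": 0,"rz": 0.064,"fingers": 1},{"dx": -2.5,"dy": 44,"dz": 0,"rx": 0,"ry": 0,"rz": 0.064,"fingers": 1},{"dx": -2.5,"dy": 44,"dz": 0,"rx": 0,"ry": 0,"rz": 0.064,"fingers": 1}]'

```text
clock: 26.1
tcp_pos: [0.5485, 0.0049, 0.2423]
orientation: [-0.001, 0.94, 0.34, -0.002]
wrist_force: [0.7, -0.1, -4.5]
finger_gap: 0.028
```

>>> servo_tool --deltas '[{"dx": -2.5,"dy": 44,"dz": 0,"rx": 0,"ry": 0,"rz": 0.064,"fingers": 1},{"dx": -2.5,"dy": 44,"dz": 0,"rx": 0,"ry": 0,"rz": 0.064,"fingers": 1},{"dx": -2.5,"dy": 44,"dz": 0,"rx": 0,"ry": 0,"rz": 0.064,"fingers": 1},{"dx": -2.5,"dy": 44,"dz": 0,"rx": 0,"ry": 0,"rz": 0.064,"fingers": 1},{"dx": -2.5,"dy": 44,"dz": 0,"rx": 0,"ry": 0,"rz": 0.064,"fingers": 1},{"dx": 0,"dy": 0,"dz": 0,"rx": 0,"ry": 0,"rz": 0,"fingers": 1},{"dx": 0,"dy": 0,"dz": 0,"rx": 0,"ry": 0,"rz": 0,"fingers": 1}]'

```text
clock: 26.8
tcp_pos: [0.5362, 0.2239, 0.2423]
orientation: [-0.0, 0.874, 0.486, -0.002]
wrist_force: [0.4, -0.8, -5.5]
finger_gap: 0.0284
```

>>> servo_tool --deltas '[{"dx": 0,"dy": 0,"dz": -25,"rx": 0,"ry": 0,"rz": 0,"fingers": 1},{"dx": 0,"dy": 0,"dz": -15,"rx": 0,"ry": 0,"rz": 0,"fingers": 1},{"dx": 0,"dy": 0,"dz": 0,"rx": 0,"ry": 0,"rz": 0,"fingers": 1},{"dx": 0,"dy": 0,"dz": 0,"rx": 0,"ry": 0,"rz": 0,"fingers": 1}]'

```text
clock: 27.2
tcp_pos: [0.5373, 0.2217, 0.2038]
orientation: [-0.0, 0.875, 0.484, -0.001]
wrist_force: [0.5, -1.1, -4.0]
finger_gap: 0.0286
```

```bash
python3 - <<'E'
from fit import *
c=snap('side');cv2.imwrite('pics/side6.png',cv2.resize(c['img'][180:310,90:290,::-1],None,fx=4,fy=4)[:600])
t=snap('top');cv2.imwrite('pics/top6.png',cv2.resize(t['img'][90:230,90:290,::-1],None,fx=4,fy=4)[:600])
s=env.get_state();print(np.round(s['tcp_pos'],4),np.round(s['orientation'],3),s['finger_gap'],np.round(s['wrist_force'],1),np.round(s['ft_torque'],2))
E
```

```text
[0.5382 0.2223 0.2052] [0.    0.875 0.484 0.001] 0.028390380341579084 [ 0.9  0.7 -3.8] [ 0.   -0.03 -0.04]
```

View pics/side6.png

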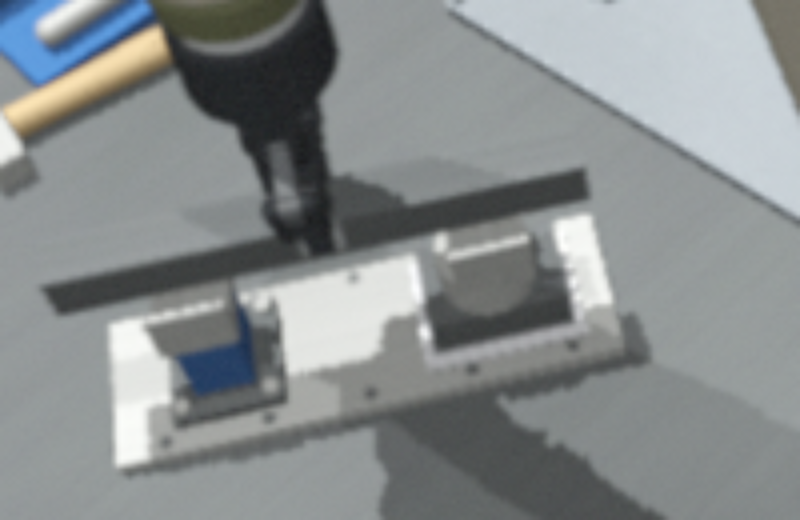

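View pics/top6.png

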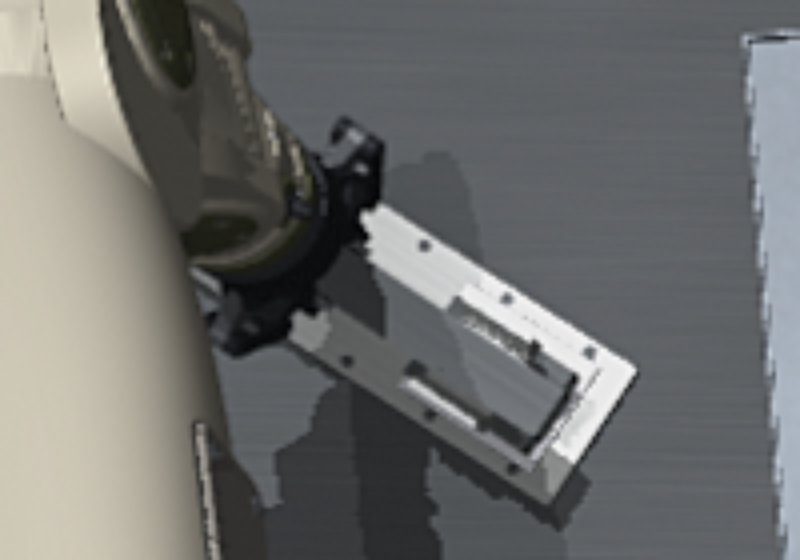

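Both views show the tube level and parallel to the bed, over both slots, about 30 mm above its seat. The overhangs are alike. Lowering.

>>> servo_tool --deltas '[{"dx": 0,"dy": 0,"dz": -10,"rx": 0,"ry": 0,"rz": 0,"fingers": 1},{"dx": 0,"dy": 0,"dz": -6,"rx": 0,"ry": 0,"rz": 0,"fingers": 1},{"dx": 0,"dy": 0,"dz": 0,"rx": 0,"ry": 0,"rz": 0,"fingers": 1}]'

```text
clock: 27.6
tcp_pos: [0.5368, 0.2228, 0.1872]
orientation: [-0.0, 0.875, 0.485, -0.001]
wrist_force: [-0.0, 0.0, -5.7]
finger_gap: 0.0282
```

>>> servo_tool --deltas '[{"dx": 0,"dy": 0,"dz": -4,"rx": 0,"ry": 0,"rz": 0,"fingers": 1},{"dx": 0,"dy": 0,"dz": -4,"rx": 0,"ry": 0,"rz": 0,"fingers": 1},{"dx": 0,"dy": 0,"dz": 0,"rx": 0,"ry": 0,"rz": 0,"fingers": 1},{"dx": 0,"dy": 0,"dz": 0,"rx": 0,"ry": 0,"rz": 0,"fingers": 1}]'

```text
clock: 28.0
tcp_pos: [0.5375, 0.2231, 0.1803]
orientation: [0.0, 0.875, 0.485, -0.0]
wrist_force: [1.3, 0.5, -4.9]
finger_gap: 0.0281
```

>>> servo_tool --deltas '[{"dx": 0,"dy": 0,"dz": -2,"rx": 0,"ry": 0,"rz": 0,"fingers": 1},{"dx": 0,"dy": 0,"dz": 0,"rx": 0,"ry": 0,"rz": 0,"fingers": 1},{"dx": 0,"dy": 0,"dz": 0,"rx": 0,"ry": 0,"rz": 0,"fingers": 1}]'

```text
clock: 28.3
tcp_pos: [0.5376, 0.223, 0.1785]
orientation: [0.0, 0.875, 0.485, 0.0]
wrist_force: [0.1, 0.7, -4.8]
finger_gap: 0.0284
```

>>> servo_tool --deltas '[{"dx": 0,"dy": 0,"dz": -1.5,"rx": 0,"ry": 0,"rz": 0,"fingers": 1},{"dx": 0,"dy": 0,"dz": 0,"rx": 0,"ry": 0,"rz": 0,"fingers": 1},{"dx": 0,"dy": 0,"dz": 0,"rx": 0,"ry": 0,"rz": 0,"fingers": 1}]'

```text
clock: 28.6
tcp_pos: [0.5375, 0.223, 0.1769]
orientation: [0.0, 0.875, 0.485, -0.0]
wrist_force: [-0.3, -0.9, -5.8]
finger_gap: 0.0285
```

>>> servo_tool --deltas '[{"dx": 0,"dy": 0,"dz": -1,"rx": 0,"ry": 0,"rz": 0,"fingers": 1},{"dx": 0,"dy": 0,"dz": 0,"rx": 0,"ry": 0,"rz": 0,"fingers": 1},{"dx": 0,"dy": 0,"dz": 0,"rx": 0,"ry": 0,"rz": 0,"fingers": 1}]'

```text
clock: 28.9
tcp_pos: [0.5375, 0.223, 0.1759]
orientation: [0.0, 0.875, 0.485, -0.0]
wrist_force: [-0.6, 0.4, -5.2]
finger_gap: 0.028
```

>>> servo_tool --deltas '[{"dx": 0,"dy": 0,"dz": -1,"rx": 0,"ry": 0,"rz": 0,"fingers": 1},{"dx": 0,"dy": 0,"dz": 0,"rx": 0,"ry": 0,"rz": 0,"fingers": 1},{"dx": 0,"dy": 0,"dz": 0,"rx": 0,"ry": 0,"rz": 0,"fingers": 1}]'

```text
clock: 29.2
tcp_pos: [0.5376, 0.2231, 0.1754]
orientation: [0.0, 0.875, 0.485, 0.0]
wrist_force: [-1.8, -0.9, 0.1]
finger_gap: 0.0279
```

>>> servo_tool --deltas '[{"dx": 0,"dy": 0,"dz": 0,"rx": 0,"ry": 0,"rz": 0,"fingers": -0.3},{"dx": 0,"dy": 0,"dz": 0,"rx": 0,"ry": 0,"rz": 0,"fingers": -0.3},{"dx": 0,"dy": 0,"dz": 0,"rx": 0,"ry": 0,"rz": 0,"fingers": -0.3},{"dx": 0,"dy": 0,"dz": 0,"rx": 0,"ry": 0,"rz": 0,"fingers": -0.3},{"dx": 0,"dy": 0,"dz": 10,"rx": 0,"ry": 0,"rz": 0,"fingers": -0.3},{"dx": 0,"dy": 0,"dz": 40,"rx": 0,"ry": 0,"rz": 0,"fingers": -0.3},{"dx": 0,"dy": 0,"dz": 40,"rx": 0,"ry": 0,"rz": 0,"fingers": -0.3}]'

```text
clock: 29.9
tcp_pos: [0.5369, 0.2228, 0.2657]
orientation: [-0.0, 0.875, 0.485, -0.001]
wrist_force: [0.1, 0.4, 0.4]
finger_gap: 0.0556
```

>>> servo_tool --deltas '[{"dx": 0,"dy": -48,"dz": 10,"rx": 0,"ry": 0,"rz": 0,"fingers": -0.3},{"dx": 0,"dy": -48,"dz": 0,"rx": 0,"ry": 0,"rz": 0,"fingers": -0.3},{"dx": 0,"dy": -48,"dz": 0,"rx": 0,"ry": 0,"rz": 0,"fingers": -0.3},{"dx": 0,"dy": -48,"dz": 0,"rx": 0,"ry": 0,"rz": 0,"fingers": -0.3},{"dx": 0,"dy": -48,"dz": 0,"rx": 0,"ry": 0,"rz": 0,"fingers": -0.3},{"dx": 0,"dy": -48,"dz": 0,"rx": 0,"ry": 0,"rz": 0,"fingers": -0.3},{"dx": 0,"dy": -48,"dz": 0,"rx": 0,"ry": 0,"rz": 0,"fingers": -0.3},{"dx": 0,"dy": 0,"dz": 0,"rx": 0,"ry": 0,"rz": 0,"fingers": -0.3}]'

```text
clock: 30.7
tcp_pos: [0.5378, -0.1184, 0.2757]
orientation: [0.001, 0.876, 0.481, 0.0]
wrist_force: [0.4, 0.6, 0.3]
finger_gap: 0.0557
```

```bash
python3 chk.py tube,.092,.538,.222,1.015 saddle,.078,.492,.15,1.015 stand,.012,.5815,.291,1.02 washer,.003,.55,-.251,0; python3 - <<'E'
from h import *
s=snap('side')['img'][190:310,100:270];t=snap('top')['img'][90:210,110:280]
cv2.imwrite('pics/end.png',cv2.resize(np.vstack([s,t])[:,:,::-1],None,fx=2.5,fy=2.5,interpolation=cv2.INTER_CUBIC))
E
```

```text
tube top [0.5366 0.2258 1.0154] 0.106
tube side [0.5366 0.2252 1.0024] 0.082
saddle top [0.4924 0.1503 1.0091] 0.621
saddle side [0.4921 0.1509 1.0296] 0.587
stand top [0.5815 0.291  1.0193] 0.493
stand side [0.5816 0.2918 1.0547] 0.327
washer top [ 0.5497 -0.2522  0.2025] 0.096
```

View pics/end.png

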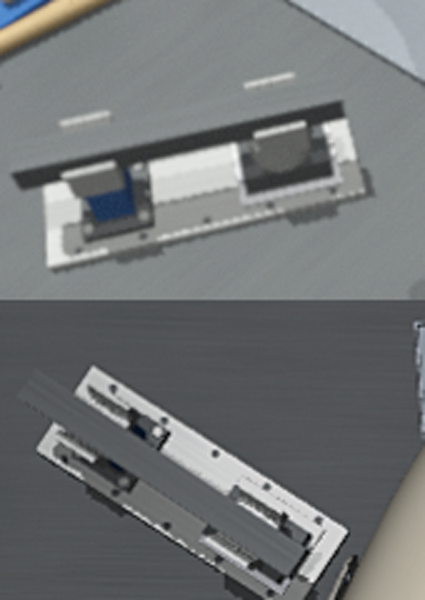

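```bash
python3 -c "
from workcell import job
print(job.hand_in())"
```

```text
the job is handed in; nothing more can be done
None
```

I built the support on the pad in the required order (riser, spacer, saddle), laid the square tube into both slots and handed the job in at about 31 s. The hand-in gives no verdict, so I don't know the judged result.

**What the last checks showed:**
- **Stack:** the last clear fits put the riser about 3 mm, the spacer 4 mm and the saddle 5 mm from the pad's centre. All are within limits. Each piece touched down within about 1 mm of its predicted height.
- **Tube:** the fits from both cameras put its middle 79 mm from the stand, about 4 mm off the slot line (limit 8 mm). Its angle to the bed is within 0.02 rad. It touched down at the height predicted for the slot floors.
- **Bystanders:** the washer was within about 2 mm of its first position, and the hand was well clear of everything.

**Where checks failed or disagreed:** some fits had poor overlap because parts were hidden. These were the lower pieces once covered, and the saddle and stand under the tube. In the last side view the stand's angle came out 0.035 rad away from the top view's, so I relied on the earlier clear fits and the pictures there.

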